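Scan the painted card

ROBOT

A 6-joint arm with a two-finger parallel gripper is mounted at the origin on a cart in front of the work surface, level with it; the furniture and walls round the work are solid. World frame = base frame: x ahead of the robot, y to its left, z up, the work surface at z = 0. Lengths are in m, angles in rad, forces in N, time in s.
With the tool pointing down it reaches from about 0.35 to 0.975 m from the base axis. Payload 4.9 kg.
Tool frame: the origin (TCP) lies on the centre line of the jaws, within the pads' length; the fingertips stand manip.tip_reach ahead of it and the grasp point (between the pads) is the TCP (manip.tip_reach is the distance from the TCP to the fingertips, in m); z points along the fingers, y is the line along which they close (so a half turn about z gives the same grasp; the last joint's range is limited). The gripper opens to 85 mm and grips with 20 to 120 N. Pads are 22 mm wide; open, the fingers measure 114 mm over their backs; the gripper's body (76 mm by 85 mm) begins 54 mm behind the grasp point. The pads swing forward as they close: fully open they stand 13 mm farther back than shut.
Start: joints at [-1.418, 0.053, 1.613, -0, 1.476, -0.119], TCP at [0.168, -0.602, 0.25] pointing down, gripper open.
Joint ranges: [-3.01, 3.01], [-1.01, 2.22], [0.06, 2.58], [-1.02, 4.17], [0.09, 2.62], [-3.14, 3.14]. Speed limits (rad/s): [2.57, 2.57, 3.14, 3.14, 3.14, 3.14].

INTERFACE

Orientations are given as a unit quaternion [w, x, y, z].
In Python, from plant import manip gives the robot as it stands. The module is installed in compiled form; this text tells all that it offers.
- The arm moves only by the tool move_arm, never from a script. Its argument "rows" is a list of rows, each a list of 7 numbers: the shift along the tool's x, y, z in cm, then the turn, a rotation vector about the tool's x, y, z in degrees, then the opening, from -1 (shut) to 1 (fully open). In form: [[tx, ty, tz, ax, ay, az, jaw], ...]. A call has 1 to 20 rows; each row shifts and turns the commanded pose from where the row before left it, along the tool's axes as they then stand; what a row does not reach is not made up. A row lasts 1/12 s, in which the tool goes at most 41.7 mm and 7.16 degrees, less where a joint would pass 70% of its speed; a pose out of reach is approached as far as the arm can. A call is refused whole if a number of a shift passes 4.17 or a number of a turn 7.16, either way. A call with a gripper value outside its range is refused whole. The fingers move at their own pace and stop on an object; the grip force is fixed at half the most. Time passes only in rows, so rows that do not move let the fingers close. It gives the time, the measured TCP pose, the force, the opening and the grip force at its end, in the units of the state.
- manip.state(): the state, without advancing time (a new reading comes with each control period).
- manip.grab_frame(name): name is "scene" or "top" or "wrist"; returns a dict with "img" (400x640x3 uint8, blue, green, red), "mtx" (3x3 intrinsics, pixels), "k1" (the pictures are not rectified: a ray, as slopes to the right and down, at radius r is drawn at 1 + k1 r^2 times it, then the intrinsics apply), "R" (3x3) and "t" (3): a world point X has camera coordinates R X + t. Camera axes: x right, y down, z forward; pixel columns grow to the right and rows downward; lengths in m; the calibration is good to about 2 mm. A picture is of the moment at which its call begins. There is no depth.
- manip.job_done(): hands the job in; it is judged then, once.
The state is a dict: "time": time; "joint_pos": joint angles; "joint_vel": joint speeds; "joint_efforts": joint torques, N m; "tool_pos": TCP position; "tool_rot": TCP orientation; "contact_force": force on the tool from outside, world axes, zero at the start; "ft_torque": the same for the moment, N m; "gripper_width": opening from 0.0 (shut) to 1.0 (fully open); "grasp_force": force on a finger pad.
Only numpy, scipy, OpenCV 4.12 (cv2) and the standard library are available. Lean on these libraries where they do the work, as an engineer would, in place of code of your own. Each camera call takes 0.05 s, during which the arm holds its last target. There are 200 camera calls.

TASK

A painted card lies on the scanner's glass: push the open lid fully shut, tap the red power rocker over to on (its raised right end), tap the grey mode rocker over to the picture side (its raised right end), and then tap the green start key well down and let it come up. Do it in that order with light fingertip touches, easing the lid down without slamming it; grip nothing, and leave the other things on the desk as they are.

Things in the scene. Friction and masses are not known exactly. Their poses are not given: they have to be found in the camera images.
- scanner: dark grey flatbed scanner, fixed to the desk, 280 deep (its x) x 300 wide (its y) x 53 mm high; origin: centre of its underside; x to its back, y to the user's left; turned up to 12 degrees. A control strip (70 mm deep, top 52 mm up, mid-line 105 mm before the origin) runs along its front; on it, left to right: red power rocker, grey mode rocker, round green start key
- scanner_lid (a joint): angle of the light grey lid (186 mm deep, 288 mm wide, 14 mm thick) in rad: 0 shut flat, grows as it opens (limit 1.3), found at 0.6 to 1.0. Hinged along the scanner's back, so the free front edge stands up; a friction hinge holds it where it is left, and 2 to 5 N down near that edge moves it. The shut lid gives on its sprung floating hinge, 0.4 mm per N
- lid_push (a point): point on the lid's upper (outer) face, at the middle of its width, 18 mm in from the free front edge and 170 mm from the hinge line; moves with the lid; when the lid is shut it is 53 mm above the desk and the lid's upper face is level. z is normal to the lid's upper face
- lid_hinge (a point): middle of the lid's hinge line, which runs along the scanner's y, 44 mm above the desk, 9 mm below the plane of the lid's upper face
- power_rocker (a joint): angle of the red power rocker in rad: 0 = off (left half, marked with a white ring, down; right half, marked with a white line, up), 0.30 = on (right half down and level). Shallow V rocker 26 mm deep, 47 mm long along the scanner's y, stiff: about 3 N down on the raised end tips it, it stays where it is left, and at its stop it gives 0.4 mm per N
- power_on_end (a point): the place to tap on the red rocker: middle of its raised right half, on its face, 18 mm right of the pivot; about 62 mm above the desk when off and 57 mm when on
- mode_rocker (a joint): angle of the grey mode rocker in rad: 0 = document (left half, page mark, down; right half, small landscape picture mark, up), 0.30 = picture (right half down and level). Same size and action as the power rocker
- mode_picture_end (a point): the place to tap on the mode rocker: middle of its raised right half with the picture mark, 18 mm right of the pivot; about 62 mm above the desk before and 57 mm after
- start_key (a joint): travel of the green start key in m: 0 up, 0.010 at its stop; a spring brings it back up. It works when 2.5 mm down: 1.3 N starts it moving, 4.6 N has it 2.5 mm down, 14 N at its stop
- start_top (a point): centre of the top of the round green start key, 29 mm across, 63 mm above the desk when up
- masking_tape: roll of cream masking tape lying flat, 103 mm across, 25 mm high, loose bystander; origin at the centre of its underside
- mug: white mug with grey dots, 82 mm across, 117 mm with its handle, 91 mm high, loose bystander; origin at the centre of its underside
- stapler: blue and black stapler, 34 x 130 x 47 mm high, loose bystander; origin at the centre of its underside
- glue_tube: red and white glue tube lying flat, 40 x 136 x 28 mm high, loose bystander; origin at the centre of its underside
- earbud_case: small white rounded case, 45 x 55 x 22 mm high, loose bystander; origin at the centre of its underside
- eraser: blue-sleeved white eraser, 23 x 52 x 13 mm high, loose bystander; origin at the centre of its underside
- ball_pen: red ball pen lying flat, 12 x 145 x 9 mm high, loose bystander; origin at the centre of its underside

How it is judged:
By the outcome, as a careful person would: the job done as asked, in the order asked, and still so for the second after the job is handed in, with the robot touching nothing.
It also fails if it takes over 48 s, if anything falls off the work surface, if the arm or the gripper's body presses on something with over 40 N, if the wrist force passes 120 N, or if a joint passes its speed limit or range.

## Working session

There is one attempt and no reset: what is moved stays moved. The work goes in short steps, Python scripts to look and compute and a tool call to move; the robot and the scene stay as the last step left them, time stands still between calls to the robot, and variables do not carry over. Pictures are saved under pics/ and viewed, at most 10 in all, crops included, and the job is handed in when it is done.

Besides the shell and the picture viewer there is one more tool, called as name(argument=value, ...) on one line, values as JSON. move_arm: Moves the arm, as the interface text tells. Its arguments: {"type":"object","properties":{"rows":{"type":"array","items":{"type":"array","items":{"type":"number"}}}},"required":["rows"]}

```bash
mkdir -p pics
python3 - <<'E'
from plant import manip
import cv2,pickle
print(manip.state(), manip.tip_reach)
fr={n:manip.grab_frame(n) for n in("scene","top")}
pickle.dump(fr,open("fr.pkl","wb"))
for n in fr: cv2.imwrite(f"pics/{n}0.png",fr[n]["img"]); print(n,fr[n]["mtx"],fr[n]["k1"],-fr[n]["R"].T@fr[n]["t"])
E
```

```text
{'time': 0.0, 'joint_pos': array([-1.41800382e+00,  5.33926371e-02,  1.61432225e+00, -3.72085786e-06,
        1.47597880e+00, -1.19043153e-01]), 'joint_vel': array([ 0.00082863, -0.00088661, -0.00213667, -0.00042005,  0.00010356,
       -0.00036422]), 'joint_efforts': array([ 9.18160440e-04, -3.93683410e+01, -3.70174026e+01, -3.44750208e-05,
        7.13213172e-03,  8.12741490e-06]), 'tool_pos': array([ 0.16769562, -0.6014698 ,  0.24902392]), 'tool_rot': array([-1.05033418e-03,  9.90776812e-01,  1.35499836e-01, -1.95778830e-05]), 'contact_force': array([-0.00705524,  0.89359255, -0.0579994 ]), 'ft_torque': array([ 0.00429424, -0.00162596,  0.04440324]), 'grasp_force': 0.0, 'gripper_width': 0.9972104393741128} 0.019
scene [[493.76766834   0.         320.6313815 ]
 [  0.         493.76766834 207.49835432]
 [  0.           0.           1.        ]] 0.03533836844252082 [ 0.30719783 -1.16683301  0.6752912 ]
top [[377.13646079   0.         324.82310682]
 [  0.         377.13646079 199.12042745]
 [  0.           0.           1.        ]] -0.0011288536650775926 [ 0.38268666 -0.0306572   1.02964965]
```

View pics/scene0.png

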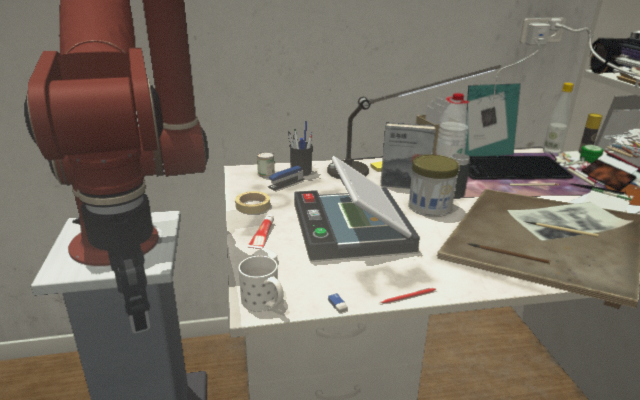

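View pics/top0.png

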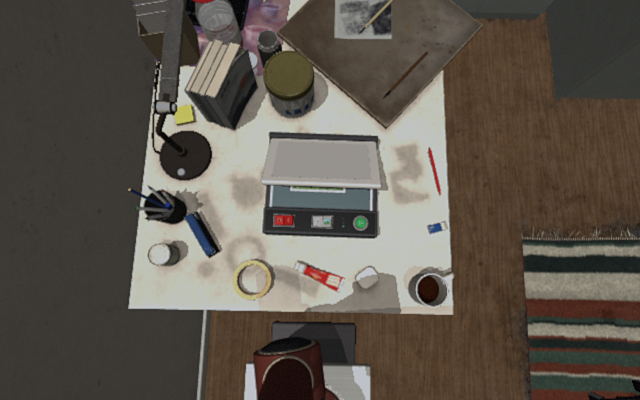

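The top view shows the scanner at cols 262–380, rows 133–237, with red rocker ~(284,221), mode rocker ~(321,222), green key ~(360,222) and lid front edge at row ~185. The scene view shows the lid standing open, front-edge corners ~(335,158) and ~(408,235).

```bash
cat > h.py <<'E'
import numpy as np,cv2,pickle
def ray(f,p):
    K=f["mtx"];d=np.array([(p[0]-K[0,2])/K[0,0],(p[1]-K[1,2])/K[1,1]]);u=d.copy()
    for _ in range(20): u=d/(1+f["k1"]*(u@u))
    return -f["R"].T@f["t"], f["R"].T@np.array([u[0],u[1],1])
def plane(f,p,z):
    c,d=ray(f,p); return c+d*(z-c[2])/d[2]
def tri(f,p,g,q):
    c,d=ray(f,p);e,h=ray(g,q)
    s=np.linalg.lstsq(np.c_[d,-h],e-c,rcond=None)[0]
    return (c+s[0]*d+e+s[1]*h)/2, np.linalg.norm(c+s[0]*d-e-s[1]*h)
def proj(f,X):
    v=f["R"]@X+f["t"];u=v[:2]/v[2];u=u*(1+f["k1"]*(u@u));return f["mtx"][:2,:2]@u+f["mtx"][:2,2]
E
python3 - <<'E'
from h import *
fr=pickle.load(open("fr.pkl","rb"))
def blobs(f,kind,box):
    im=f["img"].astype(int);b,g,r=im[...,0],im[...,1],im[...,2]
    m=(r>g+50)&(r>b+50) if kind=="r" else (g>r+40)&(g>b+25)
    n,l,s,c=cv2.connectedComponentsWithStats(m.astype(np.uint8))
    return [(s[i].tolist(),c[i]) for i in range(1,n) if s[i,4]>25 and box[0]<c[i][0]<box[2] and box[1]<c[i][1]<box[3]]
for n,box in(("top",(262,205,382,240)),("scene",(295,185,340,245))):
    f=fr[n]
    for k,z in(("r",.057),("g",.063)):
        for s,c in blobs(f,k,box): print(n,k,s,c.round(1),plane(f,c,z).round(4))
f=fr["top"];cv2.imwrite("pics/c1.png",cv2.resize(f["img"][125:245,255:390],None,fx=5,fy=5,interpolation=cv2.INTER_CUBIC)[:600,:800])
f=fr["scene"];cv2.imwrite("pics/c2.png",cv2.resize(f["img"][150:265,285:425],None,fx=5,fy=5,interpolation=cv2.INTER_CUBIC)[:600,:800])
E
```

```text
top r [274, 215, 19, 10, 180] [283.4 219.6] [0.5142 0.0723 0.057 ]
top g [355, 218, 11, 10, 89] [360.4 222.5] [ 0.5102 -0.1274  0.063 ]
scene r [303, 193, 11, 9, 72] [308.4 197. ] [0.5138 0.0693 0.057 ]
scene g [315, 228, 11, 6, 57] [319.9 230.4] [ 0.5098 -0.1307  0.063 ]
```

View pics/c1.png

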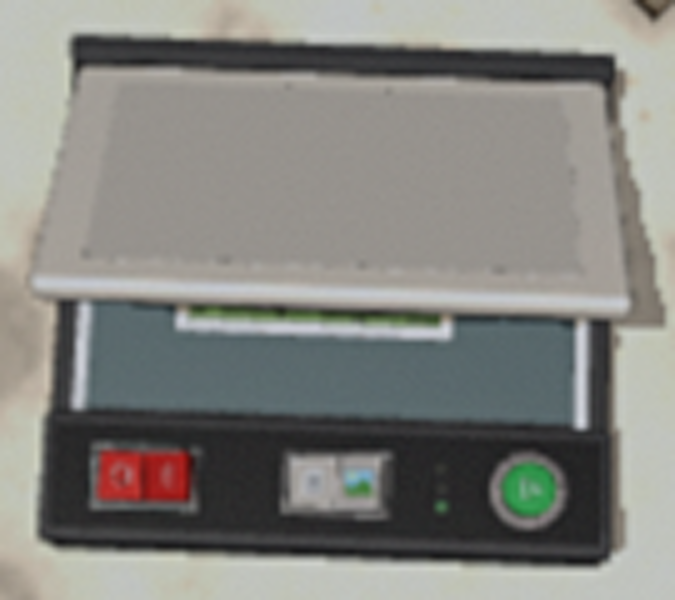

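View pics/c2.png

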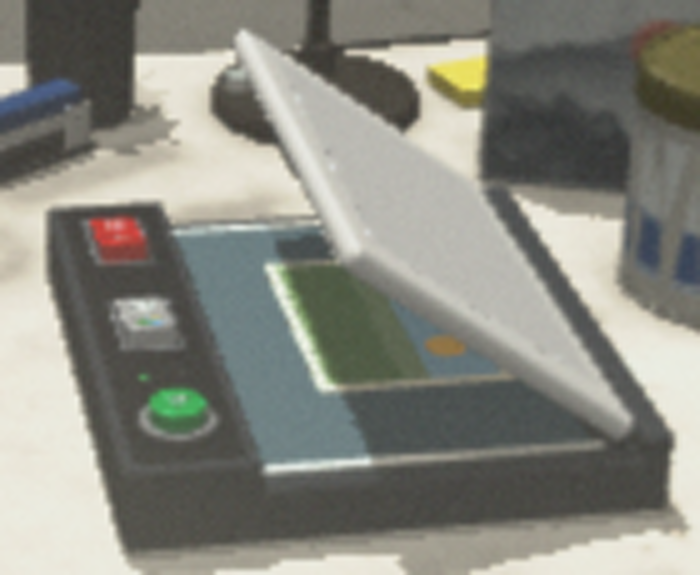

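Run:
```python
from h import *
from scipy.optimize import brentq
fr=pickle.load(open("fr.pkl","rb"));T,S=fr["top"],fr["scene"]
t=lambda x,y:np.array([(x+.5)/5-.5+255,(y+.5)/5-.5+125]); s=lambda x,y:np.array([(x+.5)/5-.5+285,(y+.5)/5-.5+150])
P=lambda *a:print(*[np.round(v,4) if not isinstance(v,str) else v for v in a])
P("power top",plane(T,t(167,477),.062),"scene",plane(S,s(127,250),.06))
P("mode",plane(T,t(357,480),.062),plane(S,s(152,333),.06))
g=plane(T,t(529,488),.063);P("green",g, "tri",*tri(T,t(529,488),S,s(179,404)))
L,R=plane(T,t(42,545),.0),plane(T,t(608,562),.0);P("front bottom corners",L,R)
L,R=plane(T,t(47,412),.052),plane(T,t(607,432),.052);P("strip back corners",L,R,"w",np.linalg.norm(L-R),"yaw",np.degrees(np.arctan2(-(L-R)[0],(L-R)[1])))
L,R=plane(T,t(75,38),.053),plane(T,t(613,58),.053);P("back corners",L,R)
P("R lid corner",*tri(T,t(629,298),S,s(362,243)),"L",*tri(T,t(38,277),S,s(245,32)))
yaw=-.022;ax=np.array([np.cos(yaw),np.sin(yaw),0])
O=g*[1,1,0]+.105*ax; H=O+.119*ax+[0,0,.044]
m=(t(38,277)+t(629,298))/2
def F(th):
    e=H+ax*(-.188*np.cos(th)+.009*np.sin(th))+np.array([0,0,.188*np.sin(th)+.009*np.cos(th)])
    return proj(T,np.array([e[0],-.03,e[2]]))[1]-m[1]
P("H x",H[0],"F",[F(x) for x in(.5,.6,.7,.8,.9,1.)])
```

```text
power top [0.5127 0.0597 0.062 ] scene [0.5147 0.0467 0.06  ]
mode [ 0.5133 -0.0385  0.062 ] [ 0.5116 -0.051   0.06  ]
green [ 0.511  -0.1273  0.063 ] tri [ 0.5114 -0.1276  0.061 ] 0.0003
front bottom corners [0.4822 0.1322 0.    ] [ 0.4796 -0.1769  0.    ]
strip back corners [0.5471 0.125  0.052 ] [ 0.543  -0.1693  0.052 ] w 0.2944 yaw -0.7939
back corners [0.7541 0.1203 0.053 ] [ 0.7496 -0.1735  0.053 ]
R lid corner [ 0.5898 -0.1645  0.1621] 0.001 L [0.5939 0.1157 0.1584] 0.0003
H x 0.7349 F [  8.8356   3.0896  -3.3345 -10.3668 -17.9191 -25.8868]
```

move_arm(rows=[[0,0,-3,0,0,0,-1],[0,0,-3,0,0,0,-1],[0,0,0,0,0,5,-1],[0,0,0,0,0,5,-1],[0,0,0,0,0,5,-1],[0,0,0,0,0,0,-1]])

```text
time: 0.6
tool_pos: [0.1678, -0.6018, 0.3098]
tool_rot: [-0.0, 1.0, 0.004, -0.0]
contact_force: [-1.7, 0.7, 0.7]
gripper_width: 0.141
grasp_force: 0.0
```

move_arm(rows=[[1.5,-1.9,0,0,0,0,-1],[1.9,-2.4,0,0,0,0,-1],[1.9,-2.4,0,0,0,0,-1],[1.9,-2.4,0,0,0,0,-1],[1.9,-2.4,0,0,0,0,-1],[1.9,-2.4,0,0,0,0,-1],[1.9,-2.4,0,0,0,0,-1],[1.9,-2.4,0,0,0,0,-1],[1.9,-2.4,0,0,0,0,-1],[1.9,-2.4,0,0,0,0,-1],[1.9,-2.4,0,0,0,0,-1],[1.9,-2.4,0,0,0,0,-1],[1.9,-2.4,0,0,0,0,-1],[1.9,-2.4,0,0,0,0,-1],[1.9,-2.4,0,0,0,0,-1],[1.9,-2.4,0,0,0,0,-1],[1.9,-2.4,0,0,0,0,-1],[1.9,-2.4,0,0,0,0,-1],[1.9,-2.4,0,0,0,0,-1],[1.9,-2.4,0,0,0,0,-1]])

```text
time: 2.27
tool_pos: [0.5395, -0.1218, 0.3097]
tool_rot: [-0.0, 1.0, 0.006, -0.0]
contact_force: [0.6, -0.1, -0.1]
gripper_width: 0.002
grasp_force: 0.0
```

move_arm(rows=[[1.9,-2.4,0,0,0,0,-1],[1.9,-2.4,0,0,0,0,-1],[1.9,-2.4,0,0,0,0,-1],[1.9,-2.4,2,0,0,0,-1],[0,0,2.5,0,0,0,-1],[0,0,2.5,0,0,0,-1],[0,0,1.5,0,0,0,-1],[0,0,0.5,0,0,0,-1],[0,0,0,0,0,0,-1],[0,0,0,0,0,0,-1]])

```text
time: 3.1
tool_pos: [0.6143, -0.0269, 0.2212]
tool_rot: [0.0, 1.0, 0.005, 0.001]
contact_force: [0.3, 0.1, 0.7]
gripper_width: -0.002
grasp_force: 0.0
```

move_arm(rows=[[0.6,0,1.5,0,0,0,-1],[0,0,1.5,0,0,0,-1],[0,0,0.5,0,0,0,-1],[0,0,0.3,0,0,0,-1],[0,0,0.3,0,0,0,-1],[0,0,0.3,0,0,0,-1],[0,0,0.3,0,0,0,-1],[0,0,0.1,0,0,0,-1],[0,0,0,0,0,0,-1]])

```text
time: 3.85
tool_pos: [0.62, -0.0265, 0.1723]
tool_rot: [0.0, 1.0, 0.005, -0.0]
contact_force: [0.3, -1.2, -0.2]
gripper_width: -0.004
grasp_force: 0.0
```

Run:
```python
from plant import manip
import cv2
f=manip.grab_frame("scene");cv2.imwrite("pics/s1.png",cv2.resize(f["img"][90:265,260:460],None,fx=3,fy=3))
s=manip.state();print(s["tool_pos"],s["contact_force"],s["time"])
```

```text
[ 0.62009102 -0.02649253  0.17244682] [-0.32694338 -0.65929404  0.11759037] 3.9
```

View pics/s1.png

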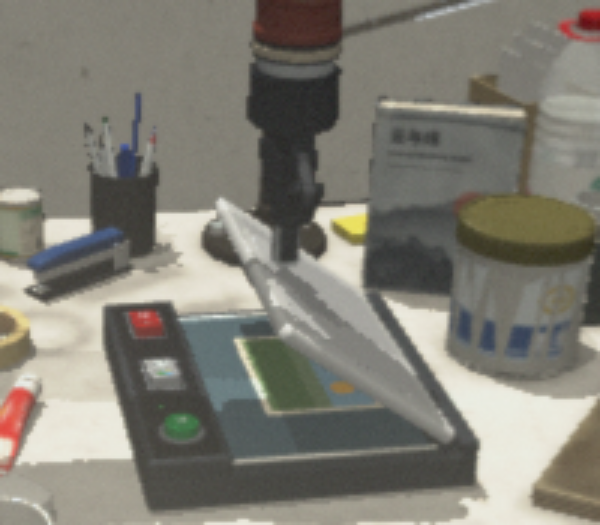

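The tip hovers just above the lid near its front edge (crop ~(285,258)), no contact yet. Now I follow the lid's arc down.

move_arm(rows=[[-0.17,0,0.3,0,0,0,-1],[-0.17,0,0.3,0,0,0,-1],[-0.17,0,0.3,0,0,0,-1],[-0.23,0,0.34,0,0,0,-1],[-0.23,0,0.34,0,0,0,-1],[-0.23,0,0.34,0,0,0,-1]])

```text
time: 4.4
tool_pos: [0.6078, -0.0265, 0.1529]
tool_rot: [-0.0, 1.0, 0.005, 0.0]
contact_force: [-0.4, -0.9, 1.5]
gripper_width: 0.001
grasp_force: 0.7
```

move_arm(rows=[[-0.23,0,0.34,0,0,0,-1],[-0.2,0,0.36,0,0,0,-1],[-0.2,0,0.36,0,0,0,-1],[-0.2,0,0.36,0,0,0,-1],[-0.2,0,0.36,0,0,0,-1]])

```text
time: 4.82
tool_pos: [0.5975, -0.0266, 0.1348]
tool_rot: [-0.0, 1.0, 0.005, -0.0]
contact_force: [0.2, 1.4, 1.4]
gripper_width: 0.004
grasp_force: 0.7
```

move_arm(rows=[[-0.16,0,0.38,0,0,0,-1],[-0.16,0,0.38,0,0,0,-1],[-0.16,0,0.38,0,0,0,-1],[-0.16,0,0.38,0,0,0,-1]])

```text
time: 5.15
tool_pos: [0.5912, -0.0267, 0.1196]
tool_rot: [-0.0, 1.0, 0.005, -0.0]
contact_force: [0.1, 1.1, 1.5]
gripper_width: 0.001
grasp_force: 0.6
```

move_arm(rows=[[-0.13,0,0.4,0,0,0,-1],[-0.12,0,0.4,0,0,0,-1],[-0.12,0,0.4,0,0,0,-1],[-0.12,0,0.4,0,0,0,-1]])

```text
time: 5.48
tool_pos: [0.5863, -0.0268, 0.1036]
tool_rot: [-0.0, 1.0, 0.005, -0.0]
contact_force: [0.2, 1.1, 0.5]
gripper_width: -0.002
grasp_force: 0.6
```

move_arm(rows=[[-0.08,0,0.3,0,0,0,-1],[-0.07,0,0.3,0,0,0,-1],[-0.06,0,0.3,0,0,0,-1],[-0.06,0,0.3,0,0,0,-1],[-0.05,0,0.3,0,0,0,-1]])

```text
time: 5.9
tool_pos: [0.5832, -0.0268, 0.0888]
tool_rot: [-0.0, 1.0, 0.005, 0.0]
contact_force: [0.1, 1.5, 1.2]
gripper_width: 0.002
grasp_force: 0.6
```

Run:
```python
from plant import manip
import cv2
f=manip.grab_frame("scene");cv2.imwrite("pics/s2.png",cv2.resize(f["img"][90:265,260:460],None,fx=3,fy=3))
s=manip.state();print(s["tool_pos"],s["contact_force"],s["time"])
```

```text
[ 0.58278841 -0.0268678   0.08810081] [ 0.56087795 -0.03089934 -0.08268016] 5.95
```

View pics/s2.png

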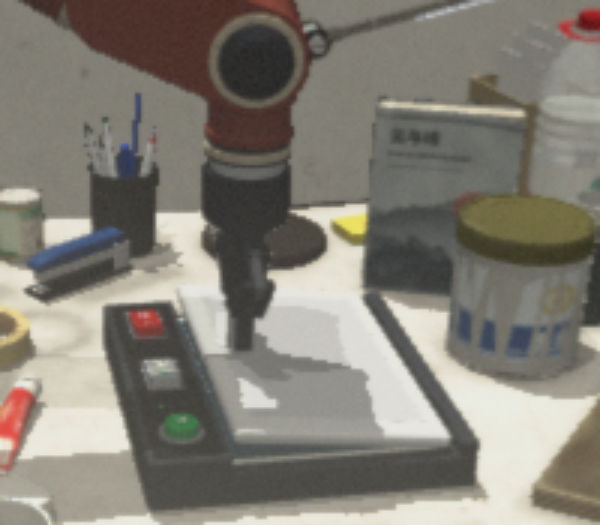

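The lid has followed and is nearly shut, with a small gap left at the front. Now the last 16 mm, slowly.

move_arm(rows=[[-0.05,0,0.25,0,0,0,-1],[-0.04,0,0.25,0,0,0,-1],[-0.04,0,0.25,0,0,0,-1],[0,0,0.2,0,0,0,-1],[0,0,0.2,0,0,0,-1],[0,0,0.2,0,0,0,-1],[0,0,0.1,0,0,0,-1],[0,0,0.1,0,0,0,-1],[0,0,0,0,0,0,-1]])

```text
time: 6.7
tool_pos: [0.5818, -0.0269, 0.0733]
tool_rot: [0.0, 1.0, 0.005, -0.0]
contact_force: [-1.0, -0.0, 1.4]
gripper_width: -0.0
grasp_force: 0.4
```

move_arm(rows=[[0,0,0.1,0,0,0,-1],[0,0,0.1,0,0,0,-1],[0,0,0,0,0,0,-1]])

```text
time: 6.95
tool_pos: [0.582, -0.0269, 0.0715]
tool_rot: [0.0, 1.0, 0.005, 0.0]
contact_force: [-0.5, 0.7, 0.0]
gripper_width: 0.003
grasp_force: 0.5
```

move_arm(rows=[[0,0,0.1,0,0,0,-1],[0,0,0.1,0,0,0,-1],[0,0,0,0,0,0,-1]])

```text
time: 7.2
tool_pos: [0.5821, -0.0269, 0.0699]
tool_rot: [0.0, 1.0, 0.005, 0.0]
contact_force: [-1.5, 0.1, 3.7]
gripper_width: -0.002
grasp_force: 2.2
```

move_arm(rows=[[0,0,0.1,0,0,0,-1],[0,0,0.1,0,0,0,-1],[0,0,0,0,0,0,-1]])

```text
time: 7.45
tool_pos: [0.5821, -0.027, 0.0684]
tool_rot: [0.0, 1.0, 0.005, -0.0]
contact_force: [-2.9, 0.7, 7.0]
gripper_width: -0.004
grasp_force: 3.8
```

move_arm(rows=[[0,0,0.1,0,0,0,-1],[0,0,0,0,0,0,-1],[0,0,-0.3,0,0,0,-1],[0,0,-1,0,0,0,-1],[0,0,-2.5,0,0,0,-1],[-0.9,-1.1,-1,0,0,0,-1],[-1.5,-1.8,0,0,0,0,-1],[-1.5,-1.8,0,0,0,0,-1],[-1.5,-1.8,0,0,0,0,-1],[-1.5,-1.8,0,0,0,0,-1],[0,0,0,0,0,0,-1],[0,0,0,0,0,0,-1]])

```text
time: 8.45
tool_pos: [0.5117, 0.056, 0.1146]
tool_rot: [0.0, 1.0, 0.006, 0.0]
contact_force: [0.4, -0.1, -0.2]
gripper_width: -0.001
grasp_force: 0.0
```

Run:
```python
from plant import manip
import cv2
f=manip.grab_frame("scene");g=manip.grab_frame("top")
a=cv2.resize(f["img"][170:265,290:430],(560,380));b=cv2.resize(g["img"][125:245,255:390],None,fx=3,fy=3)
b=cv2.copyMakeBorder(b,0,20,0,0,0)[:380,:240*2]
cv2.imwrite("pics/s3.png",cv2.resize(cv2.hconcat([a,b]),(800,330)))
cv2.imwrite("pics/s3.png",cv2.resize(cv2.hconcat([a,b]),(800,330)))
s=manip.state();print(s["tool_pos"],s["contact_force"],s["time"])
```

```text
[0.5127725  0.05506446 0.11500948] [ 0.12353908 -0.14670828  0.01510892] 8.55
```

View pics/s3.png

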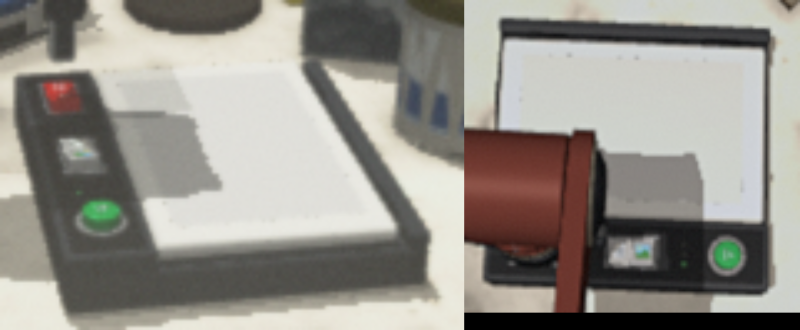

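The lid lies flat with no gap along its front; the tip is over the red rocker's right half (scene tip ~(62,55)). Tap power.

move_arm(rows=[[0,-0.3,1,0,0,0,-1],[0,0,1,0,0,0,-1],[0,0,0.5,0,0,0,-1],[0,0,0.3,0,0,0,-1],[0,0,0.3,0,0,0,-1],[0,0,0.3,0,0,0,-1],[0,0,0.3,0,0,0,-1],[0,0,0,0,0,0,-1]])

```text
time: 9.22
tool_pos: [0.5123, 0.0582, 0.0775]
tool_rot: [0.0, 1.0, 0.005, 0.0]
contact_force: [0.5, 0.2, -0.2]
gripper_width: 0.002
grasp_force: 0.0
```

move_arm(rows=[[0,0,0.15,0,0,0,-1],[0,0,0.15,0,0,0,-1],[0,0,0,0,0,0,-1]])

```text
time: 9.47
tool_pos: [0.5125, 0.0584, 0.0751]
tool_rot: [0.0, 1.0, 0.005, 0.0]
contact_force: [-1.8, -1.2, 4.8]
gripper_width: 0.005
grasp_force: 2.4
```

move_arm(rows=[[0,0,0.1,0,0,0,-1],[0,0,0,0,0,0,-1]])

```text
time: 9.63
tool_pos: [0.5125, 0.0584, 0.0744]
tool_rot: [0.0, 1.0, 0.005, 0.0]
contact_force: [-3.4, -1.4, 6.2]
gripper_width: -0.003
grasp_force: 3.3
```

move_arm(rows=[[0,0,0.1,0,0,0,-1],[0,0,0,0,0,0,-1]])

```text
time: 9.8
tool_pos: [0.5125, 0.0584, 0.0737]
tool_rot: [0.0, 1.0, 0.005, 0.0]
contact_force: [-3.6, -0.7, 8.5]
gripper_width: -0.01
grasp_force: 4.1
```

move_arm(rows=[[0,0,-0.5,0,0,0,-1],[0,0,-1.5,0,0,0,-1],[0,0,-2,0,0,0,-1],[0,1.9,0,0,0,0,-1],[0,2.7,0,0,0,0,-1],[0,2.7,0,0,0,0,-1],[0,1.9,0,0,0,0,-1],[0,0.7,0,0,0,0,-1],[0,0,0,0,0,0,-1],[0,0,0,0,0,0,-1]])

```text
time: 10.63
tool_pos: [0.5129, -0.0401, 0.1123]
tool_rot: [-0.0, 1.0, 0.005, -0.0]
contact_force: [-0.8, -0.2, -0.3]
gripper_width: 0.003
grasp_force: 0.0
```

Run:
```python
from plant import manip
import cv2
f=manip.grab_frame("scene");g=manip.grab_frame("top")
a=cv2.resize(f["img"][180:250,290:350],(480,560),interpolation=2);b=cv2.resize(g["img"][205:240,262:302],(320,280),interpolation=2)
b=cv2.copyMakeBorder(b,0,280,0,0,0)
cv2.imwrite("pics/s4.png",cv2.hconcat([a,b]))
s=manip.state();print(s["tool_pos"],s["contact_force"],s["time"])
```

```text
[ 0.51294139 -0.03953192  0.11236141] [ 0.44511339 -0.36643463  0.11965169] 10.7333
```

View pics/s4.png

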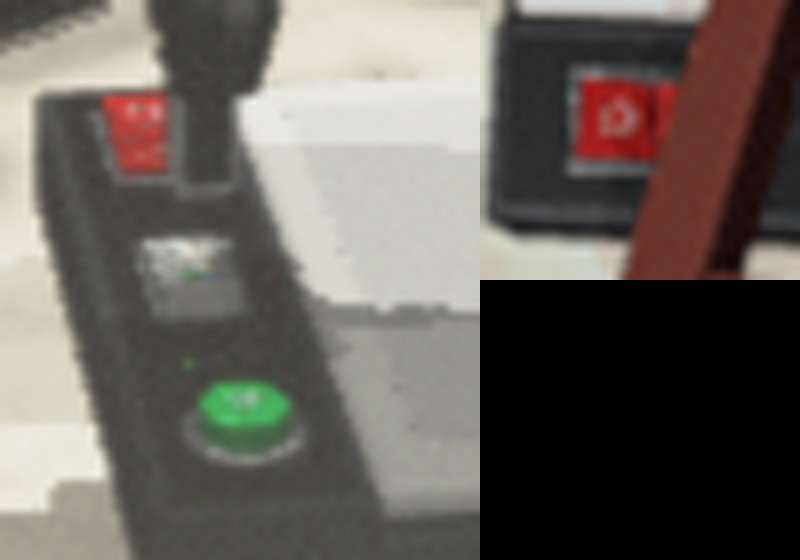

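The red rocker shows both halves and no raised end wall, so it is tipped on; the mode rocker still shows its raised end wall. Tap mode.

move_arm(rows=[[0,0.1,1,0,0,0,-1],[0,0,1,0,0,0,-1],[0,0,0.5,0,0,0,-1],[0,0,0.3,0,0,0,-1],[0,0,0.3,0,0,0,-1],[0,0,0.3,0,0,0,-1],[0,0,0.2,0,0,0,-1],[0,0,0,0,0,0,-1]])

```text
time: 11.4
tool_pos: [0.5132, -0.0416, 0.0764]
tool_rot: [0.0, 1.0, 0.005, 0.0]
contact_force: [-0.1, -1.0, -0.2]
gripper_width: 0.0
grasp_force: 0.0
```

move_arm(rows=[[0,0,0.1,0,0,0,-1],[0,0,0.1,0,0,0,-1],[0,0,0.1,0,0,0,-1],[0,0,0,0,0,0,-1]])

```text
time: 11.73
tool_pos: [0.5135, -0.0416, 0.0745]
tool_rot: [0.0, 1.0, 0.005, 0.0]
contact_force: [-2.7, -0.4, 6.9]
gripper_width: 0.003
grasp_force: 3.3
```

move_arm(rows=[[0,0,0.1,0,0,0,-1],[0,0,0,0,0,0,-1],[0,0,-0.5,0,0,0,-1],[0,0,-1.5,0,0,0,-1],[0,0,-2,0,0,0,-1],[0,1.9,0,0,0,0,-1],[0,2.4,0,0,0,0,-1],[0,2.4,0,0,0,0,-1],[-0.2,1.4,0,0,0,0,-1],[0,0.4,0,0,0,0,-1],[0,0,0,0,0,0,-1],[0,0,0,0,0,0,-1]])

```text
time: 12.73
tool_pos: [0.5119, -0.1261, 0.1124]
tool_rot: [-0.0, 1.0, 0.005, -0.0]
contact_force: [-0.1, -0.4, 0.2]
gripper_width: -0.001
grasp_force: 0.0
```

Run:
```python
from plant import manip
import cv2
f=manip.grab_frame("scene");g=manip.grab_frame("top")
a=cv2.resize(f["img"][180:250,290:350],(480,560),interpolation=2);b=cv2.resize(g["img"][205:240,262:342],(320,140),interpolation=2)
b=cv2.copyMakeBorder(b,0,420,0,0,0)
cv2.imwrite("pics/s5.png",cv2.hconcat([a,b]))
s=manip.state();print(s["tool_pos"],s["contact_force"],s["time"])
```

```text
[ 0.51192976 -0.12570376  0.11239661] [ 0.58958225  0.72553925 -0.54910776] 12.8333
```

View pics/s5.png

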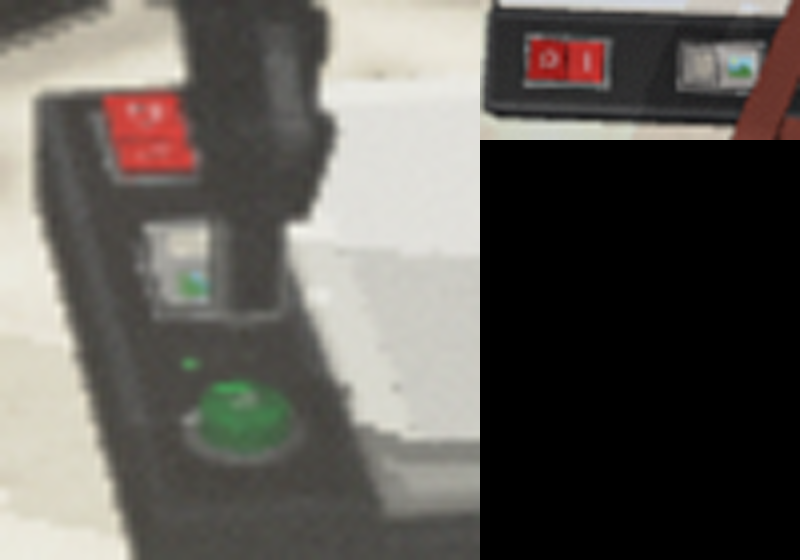

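Both rockers now show both faces flat with no raised end wall; the tip is above the green key. Tap start.

move_arm(rows=[[0,0.2,1.5,0,0,0,-1],[0,0,1,0,0,0,-1],[0,0,0.4,0,0,0,-1],[0,0,0.3,0,0,0,-1],[0,0,0.2,0,0,0,-1],[0,0,0.2,0,0,0,-1],[0,0,0.2,0,0,0,-1],[0,0,0,0,0,0,-1],[0,0,0,0,0,0,-1]])

```text
time: 13.58
tool_pos: [0.5117, -0.1279, 0.0759]
tool_rot: [-0.001, 1.0, 0.005, -0.001]
contact_force: [-7.7, 2.8, 10.4]
gripper_width: 0.003
grasp_force: 4.9
```

move_arm(rows=[[0,0,-0.4,0,0,0,-1],[0,0,-0.8,0,0,0,-1],[0,0,-2,0,0,0,-1],[0,0,-3,0,0,0,-1],[-1,0,-3,0,0,0,-1],[-2,0,-3,0,0,0,-1],[-3,0,-1,0,0,0,-1],[-3,0,0,0,0,0,-1],[-2,0,0,0,0,0,-1],[0,0,0,0,0,0,-1],[0,0,0,0,0,0,-1],[0,0,0,0,0,0,-1]])

```text
time: 14.58
tool_pos: [0.4025, -0.1298, 0.2071]
tool_rot: [0.0, 1.0, 0.005, 0.001]
contact_force: [0.2, -0.1, 0.0]
gripper_width: 0.002
grasp_force: 0.0
```

Run:
```python
from plant import manip
import cv2
f=manip.grab_frame("scene")
cv2.imwrite("pics/s6.png",cv2.resize(f["img"][150:320,220:450],None,fx=3.4,fy=3.4,interpolation=2))
s=manip.state();print(s["tool_pos"],s["contact_force"],s["time"])
```

```text
[ 0.40261517 -0.12977923  0.20693511] [-0.4939667  -0.27691591  0.7103236 ] 14.6333
```

View pics/s6.png

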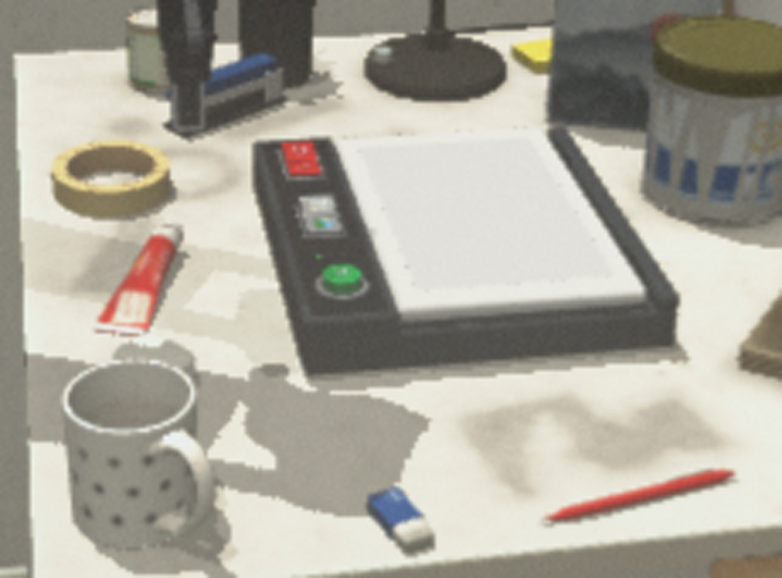

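The lid is flat, both rockers are tipped, the green key is back up at (342,275), and the other things have not moved.

```bash
python3 -c "
from plant import manip
print(manip.job_done())"
```

```text
the job is handed in; nothing more can be done
None
```

I eased the lid shut, tapped power to on and mode to picture, then pressed the start key about 7 mm (estimated from force) and let it come back up; the job was handed in at about 15 s, and its verdict was not shown.

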